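# Open the coil's contacts with the blade, then hold the core rod centred in the coil

## Task

Take the flat blade from its wooden block and push it gently fully home into the contact gap of the brass block on the coil test jig, and leave it there. Then take the square-handled rod with the thin band on its stem and lower it upright into the white coil tube, never touching the tube, until the band is level with the tube's rim. Finish while still holding it there, still and centred in the bore; leave the spare rod and everything else where they are.

Things in the scene. Friction and masses are not known exactly. Their poses are not given: they have to be found in the camera images.
- rod: core rod, upright in a wooden block at the start, the handle's underside resting on it: round steel stem 10 mm in diameter, 80 mm long, under a SQUARE black handle 20 x 20 mm, 50 mm tall (sides along the rod's x and y). Origin: centre of the stem's lower tip, z up; handle from 80 to 130 mm above it. Thin brass band round the stem 45 mm above the tip. About 90 g. Lifts straight out
- rod_band (a point): centre of the brass band on the stem, on the rod's axis, 45 mm above the tip
- rod_holder: light wooden block 60 x 60 mm, 85 mm tall, fixed to the table, with the 14 mm through hole in which the core rod stands at the start. Origin: centre of its underside
- blade: flat blade, upright in a wooden block at the start: steel blade 4 mm thick (its x), 22 mm wide (its y), 40 mm long, below a black grip block 16 mm thick (x), 32 mm wide (y), 40 mm tall. Origin: centre of the blade's lower edge, z up; the grip reaches from 40 to 80 mm above the origin. About 70 g. The grip's underside is the depth stop; either way round is right
- blade_holder: light wooden block 60 x 60 mm, 50 mm tall, fixed to the table, with the 8 x 28 mm slot in which the blade stands at the start. Origin: centre of its underside
- spare_holder: light wooden block 60 x 60 mm, 55 mm tall, fixed to the table, with the spare rod in it. The three wooden blocks can stand in any order. Origin: centre of its underside
- jig: coil test jig, fixed to the table: wooden board 90 x 240 x 15 mm tall, long along its y. At its -y end a brass contact block 50 (x) x 60 (y) mm with the contact gap; at its +y end the white upright coil tube with a copper winding, 140 mm from the gap. Origin: centre of the board's underside
- gap (a point): centre of the contact gap's mouth, on top of the brass block, 60 mm above the table. The gap is a vertical slot 8 mm wide along the jig's x (this point's x) and 28 mm along its y, 45 mm deep, with a 2 mm chamfer. The blade is home when the underside of its grip rests on the brass (blade origin 40 mm below this point)
- bore (a point): centre of the coil tube's rim, 90 mm above the table. The tube stands vertically, outside 38 mm, bore 26 mm in diameter, 75 mm deep (down to the board)
- spare: the spare rod, standing in its own wooden block: 10 mm stem, 50 mm long, under a ROUND black grip 25 mm in diameter and 35 mm tall; no band. Not to be used. Origin: centre of the stem's lower end
- valve_a: loose radio valve standing on the table, 26 mm diameter, 50 mm tall; bystander
- valve_b: loose radio valve standing on the table, 30 mm diameter, 60 mm tall; bystander
- carton_a: small orange and yellow valve carton, 45 x 85 x 40 mm tall; bystander
- carton_b: small blue and yellow valve carton, 45 x 85 x 40 mm tall; bystander
- driver: screwdriver lying on the table; bystander
- pen: pen, 10 mm thick, about 130 mm long, lying on the table; bystander
Mind the look-alikes: they are no part of the job. Leave any purple look-alike of the rod alone.

How it is judged:
On the way, in this order (a step that is already met when the one before it is completed fails the run):
1. the blade is fully home in the contact gap and let go (z of blade in the frame of gap between -0.043 and -0.037 m and horizontal distance between blade and gap below 0.006 m and angle between blade's own z axis and vertical below 0.12 rad and contact force between blade and the fingers below 0.1 N), for 0.2 s.
2. the rod's tip enters the coil tube, near its axis (z of rod in the frame of bore below -0.01 m and horizontal distance between rod and bore below 0.008 m), for 0.1 s.
At the end, for the whole second after the job is handed in: Blade home in the gap (grip within 3 mm of the brass), released. Rod held by the gripper, still, not touching the jig, upright within 0.1 rad, band within 7 mm of the rim's height, axis within 4.5 mm of the bore's at tip and band. Bystanders within 30 mm of their places (all of step 1 and z of rod_band in the frame of bore between -0.007 and 0.007 m and horizontal distance between each of rod, rod_band and bore below 0.0045 m and angle between rod's own z axis and vertical below 0.1 rad and contact force between rod and the fingers above 1 N and contact force between rod and jig below 0.1 N and linear speed of rod below 0.01 m/s and angular speed of rod below 0.1 rad/s and distance of each of spare, valve_a, valve_b, carton_a, carton_b, driver, pen from where it was at the start of the episode below 0.03 m); the arm keeps its last pose, push and grip.
It fails at once if the rod touches the coil tube or anything of the jig (contact force between rod and jig above 0.4 N).
It fails at once if the spare rod or another bystander is displaced (distance of any of spare, valve_a, valve_b, carton_a, carton_b, driver, pen from where it was at the start of the episode above 0.03 m).
It fails at once if the jig is pushed hard (contact force between jig and the fingers above 25 N or contact force between blade and jig above 40 N).
It also fails if it takes over 72 s, if anything falls off the work surface, if the arm or the gripper's body presses on something with over 40 N, if the wrist force passes 120 N, or if a joint passes its speed limit or range.

## Robot

A 7-joint arm with a two-finger parallel gripper is mounted at the origin on the work surface. World frame = base frame: x ahead of the robot, y to its left, z up, the work surface at z = 0. Lengths are in m, angles in rad, forces in N, time in s.
With the tool pointing down it reaches from about 0.4 to 0.85 m from the base axis. Payload 4.5 kg.
Tool frame: the origin (TCP) lies midway between the tips of the shut fingers; the grasp point (between the pads) lies 19 mm behind it; z points along the fingers, y is the line along which they close (so a half turn about z gives the same grasp; the last joint's range is limited). The gripper opens to 88 mm and grips with 3 to 60 N. Pads are 18 mm wide; open, the fingers measure 123 mm over their backs; the gripper's body (75 mm by 187 mm) begins 45 mm behind the grasp point.
Start: joints at [1.316, 0.689, -0.195, 1.565, 0.157, 0.902, -0.215], TCP at [0.178, -0.599, 0.239] pointing down, gripper open.
Joint ranges: [-3.01, 3.01], [-0.46, 2.08], [-1.47, 1.51], [0.13, 2.56], [-1, 4.14], [0.04, 2.09], [-2.66, 2.66]. Speed limits (rad/s): [2.57, 2.57, 3.14, 3.14, 3.14, 3.14, 3.14].

## Interface

Orientations are given as a unit quaternion [x, y, z, w].
In Python, from plant import r, eyes, finish_job gives the robot as it stands. The module is installed in compiled form; this text tells all that it offers.
- The arm moves only by the tool move_arm, never from a script. Its argument "motion" is a list of rows, each a list of 7 numbers: the shift along the tool's x, y, z in mm, then the turn, a rotation vector about the tool's x, y, z in degrees, then the closure, from 0 (fully open) to 1 (shut). A call has 1 to 5 rows; each row is the pose to reach, as a shift and turn from the pose commanded when the call began, along the tool's axes at that moment; what a row does not reach only later rows make up. A row lasts 1/8 s, in which the tool goes at most 62.5 mm and 10.7 degrees, less where a joint would pass 70% of its speed; a pose out of reach is approached as far as the arm can. A call with a gripper value outside its range is refused whole. The fingers move at their own pace and stop on an object; "newtons" is the grip in N (left out, the last holds). Time passes only in rows, so rows that repeat a pose let the fingers close. It gives the time, the measured TCP pose, the force, the opening and the grip force at its end, in the units of the state.
- r.get_state(): the state, without advancing time (a new reading comes with each control period).
- eyes.snapshot(name): name is "side" or "top"; returns a dict with "frame" (400x640x3 uint8, red, green, blue), "z_map" (400x640 float32, m along the optical axis (not along the pixel's ray), 0 where there is no reading), "intrinsics" (3x3 intrinsics, pixels), "dist" ([k1, k2, p1, p2, k3] as OpenCV has them; the pictures are not rectified), "world_to_cam" (4x4, takes a point from world to camera coordinates). Camera axes: x right, y down, z forward; pixel columns grow to the right and rows downward; lengths in m; the calibration is good to about 2 mm. A picture is of the moment at which its call begins.
- finish_job(): hands the job in; it is judged then, once.
The state is a dict: "clock": time; "q": joint angles; "qd": joint speeds; "joint_torque": joint torques, N m; "tool_pos": TCP position; "eef_rot": TCP orientation; "contact_force": force on the tool from outside, world axes, zero at the start; "moment": the same for the moment, N m; "opening": opening from 0.0 (shut) to 1.0 (fully open); "finger_force": force on a finger pad.
Only numpy, scipy, OpenCV 4.12 (cv2) and the standard library are available. Lean on these libraries where they do the work, as an engineer would, in place of code of your own. Each camera call takes 0.05 s, during which the arm holds its last target. There are 200 camera calls.

## Working session

There is one attempt and no reset: what is moved stays moved. The work goes in short steps, Python scripts to look and compute and a tool call to move; the robot and the scene stay as the last step left them, time stands still between calls to the robot, and variables do not carry over. Pictures are saved under pics/ and viewed, at most 10 in all, crops included, and the job is handed in when it is done.

Besides the shell and the picture viewer there is one more tool, called after "Request:" as name(argument=value, ...) on one line, values as JSON. move_arm: Moves the arm, as the interface text tells. Its arguments: {"type":"object","properties":{"motion":{"type":"array","items":{"type":"array","items":{"type":"number"}}},"newtons":{"type":"number"}},"required":["motion"]}

```bash
mkdir -p pics; cat > h.py <<'E'
import numpy as np, cv2
from plant import r, eyes, finish_job
def snap(n):
    s=eyes.snapshot(n); return s
def save(s,name,crop=None,scale=1):
    im=s["frame"][:,:,::-1]
    if crop: im=im[crop[1]:crop[3],crop[0]:crop[2]]
    cv2.imwrite("pics/"+name,cv2.resize(im,None,fx=scale,fy=scale,interpolation=cv2.INTER_CUBIC))
def cloud(s):
    h,w=s["z_map"].shape
    uv=np.stack(np.meshgrid(np.arange(w),np.arange(h)),-1).reshape(-1,1,2).astype(np.float64)
    n=cv2.undistortPoints(uv,s["intrinsics"],s["dist"]).reshape(h,w,2)
    z=s["z_map"].astype(float)
    p=np.dstack([n*z[...,None],z])
    T=np.linalg.inv(s["world_to_cam"]); p=p@T[:3,:3].T+T[:3,3]
    p[z==0]=np.nan
    return p
def proj(s,P):
    T=s["world_to_cam"]; rv=cv2.Rodrigues(T[:3,:3])[0]
    return cv2.projectPoints(np.array(P,float).reshape(-1,3),rv,T[:3,3],s["intrinsics"],s["dist"])[0].reshape(-1,2)
E
python3 - <<'E'
from h import *
for n in("top","side"):
    s=snap(n); save(s,n+"0.png"); np.save(n+"0.npy",s,allow_pickle=True)
    print(n,np.linalg.inv(s["world_to_cam"]).round(3).tolist(),s["intrinsics"][0])
print(r.get_state())
E
```

```text
top [[0.007, -0.994, 0.107, 0.432], [-1.0, -0.008, -0.008, -0.084], [0.009, -0.107, -0.994, 1.348], [0.0, 0.0, 0.0, 1.0]] [456.45237537   0.         319.6483507 ]
side [[0.997, -0.027, 0.071, 0.477], [-0.074, -0.558, 0.827, -0.873], [0.017, -0.83, -0.558, 0.629], [0.0, 0.0, 0.0, 1.0]] [362.18541513   0.         318.53733489]
{'clock': 0.1, 'q': array([ 1.31578321,  0.68989069, -0.19452144,  1.5662078 ,  0.15730564,
        0.90251387, -0.21508789]), 'qd': array([-0.00083402, -0.00218628,  0.00072957, -0.00251529, -0.00039111,
        0.00085673, -0.00235421]), 'joint_torque': array([-2.94854879e-03, -5.28504467e+01, -1.27112679e+00, -1.53838134e+01,
       -5.24470035e-02,  2.02033181e-03,  3.89435274e-05]), 'tool_pos': array([ 0.17780819, -0.59859421,  0.23800475]), 'eef_rot': array([ 9.89584746e-01,  1.43949187e-01, -1.78239106e-04, -7.94433091e-04]), 'contact_force': array([-0.12781833, -0.05234986,  1.03433233]), 'moment': array([-0.05419143, -0.0307397 , -0.04035442]), 'finger_force': 0.0, 'opening': 1.0013905535985974}
```

View pics/top0.png

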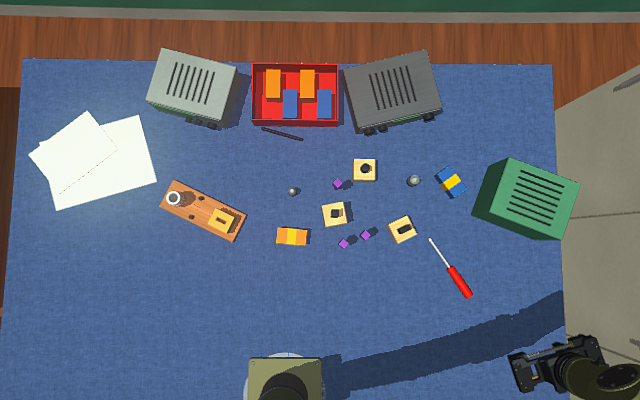

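View pics/side0.png

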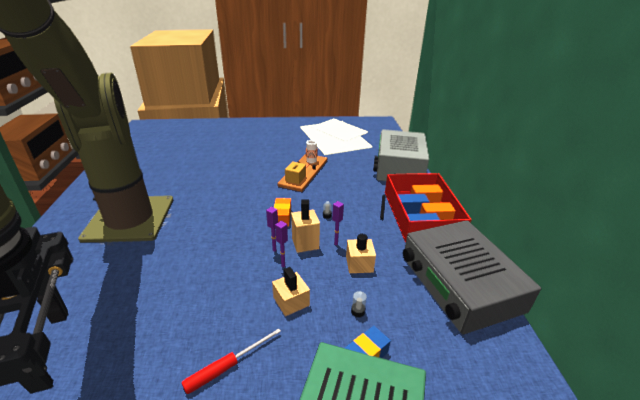

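Top picture: the jig is at (203,210), with the tube at (174,198) and the brass block at (222,219). The candidates to grasp:
- (334,213): tall block with a square handle, the rod
- (365,169): round grip, the spare
- (403,229): flat grip, the blade
- (338,183), (345,243), (366,235): purple look-alikes

Next I'll measure these and make one close crop to check.

```bash
cat > m.py <<'E'
from h import *
def rect(P,lo,hi,c,rad):
    m=(P[...,2]>lo)&(P[...,2]<hi)&(np.hypot(P[...,0]-c[0],P[...,1]-c[1])<rad)
    q=P[m]; 
    if len(q)<5: return None
    b=cv2.minAreaRect((q[:,:2]*1000).astype(np.float32))
    return len(q),np.round(b[0],1),np.round(b[1],1),round(b[2],1),"zmed",np.median(q[:,2]).round(4),"mean",(q.mean(0)*1000).round(1)
E
python3 - <<'E'
from m import *
s=np.load("top0.npy",allow_pickle=True).item(); P=cloud(s)
t=np.load("side0.npy",allow_pickle=True).item(); Q=cloud(t)
for n,(u,v),hb,ht in(("rod",(334,213),.085,.135),("spare",(365,169),.055,.09),("blade",(403,229),.05,.09)):
    c=np.nanmedian(P[v-5:v+6,u-5:u+6].reshape(-1,3),0); print(n,c.round(3))
    for X in(P,Q):
        print(" block",rect(X,hb-.006,hb+.006,c,.05)); print(" handle",rect(X,ht-.008,ht+.01,c,.04))
c=np.nanmedian(P[205:216,198:209].reshape(-1,3),0);print("jig",c)
for X in(P,Q):
    print(" board",rect(X,.009,.021,c,.15)); print(" brass",rect(X,.055,.066,c,.13)); print(" rim",rect(X,.084,.096,c,.13))
for u,v in((338,183),(345,243),(366,235)):
    q=P[v-8:v+9,u-8:u+9].reshape(-1,3); q=q[q[:,2]>.02]; print("purple",(np.nanmedian(q,0)*1000).round(),len(q),q[:,2].max())
a=cv2.resize(s["frame"][150:260,310:430,::-1],None,fx=4,fy=4,interpolation=2)
b=cv2.resize(s["frame"][170:250,150:260,::-1],None,fx=3,fy=3,interpolation=2)
im=np.zeros((440,810,3),np.uint8); im[:,:480]=a; im[:240,480:]=b; cv2.imwrite("pics/c1.png",im[:,:800])
E
```

```text
rod [ 0.506 -0.132  0.13 ]
 block (391, array([ 507.1, -133.5]), array([59.8, 59.8]), 11.0, 'zmed', np.float64(0.0844), 'mean', array([ 506.5, -133.3,   84.5]))
 handle (63, array([ 507.2, -133.6]), array([19.2, 19. ]), 0.3, 'zmed', np.float64(0.1338), 'mean', array([ 506.9, -133.8,  134.3]))
 block (325, array([ 506.7, -135.1]), array([60.8, 62.6]), 11.5, 'zmed', np.float64(0.0844), 'mean', array([ 506.4, -141.7,   84.2]))
 handle (56, array([ 505.7, -135.1]), array([22.7, 17.3]), 87.2, 'zmed', np.float64(0.1341), 'mean', array([ 505.6, -137.8,  133.4]))
spare [ 0.634 -0.22   0.079]
 block (358, array([ 637.7, -220.1]), array([60.4, 59.7]), 89.9, 'zmed', np.float64(0.0546), 'mean', array([ 636.7, -220.5,   54.7]))
 handle (63, array([ 637.8, -219.7]), array([22.2, 23.2]), 19.1, 'zmed', np.float64(0.0895), 'mean', array([ 637.4, -219.9,   89.1]))
 block (370, array([ 636.9, -222.8]), array([61. , 61.9]), 0.5, 'zmed', np.float64(0.0543), 'mean', array([ 635.9, -229.2,   54.1]))
 handle (76, array([ 636.8, -222.4]), array([22.4, 24.1]), 36.3, 'zmed', np.float64(0.0884), 'mean', array([
[... 856 characters left out ...]
'mean', array([494.9, 197.6,  59.9]))
 rim (98, array([548.9, 309.3]), array([39. , 35.1]), 59.5, 'zmed', np.float64(0.0891), 'mean', array([547.6, 309.4,  89.1]))
 board (520, array([518.9, 246. ]), array([244.2,  90.8]), 64.3, 'zmed', np.float64(0.0149), 'mean', array([522. , 223.1,  14.8]))
 brass (189, array([509.8, 234.9]), array([186.1,  52.4]), 66.5, 'zmed', np.float64(0.0595), 'mean', array([497.9, 201.5,  59.6]))
 rim (45, array([546.6, 307.5]), array([35.9, 36.4]), 41.2, 'zmed', np.float64(0.0886), 'mean', array([546.7, 306.5,  88.2]))
purple [ 586. -140.  129.] 76 0.13710450652926243
purple [ 427. -157.  128.] 66 0.1333179430001914
purple [ 448. -214.  128.] 70 0.13506269392690418
```

View pics/c1.png

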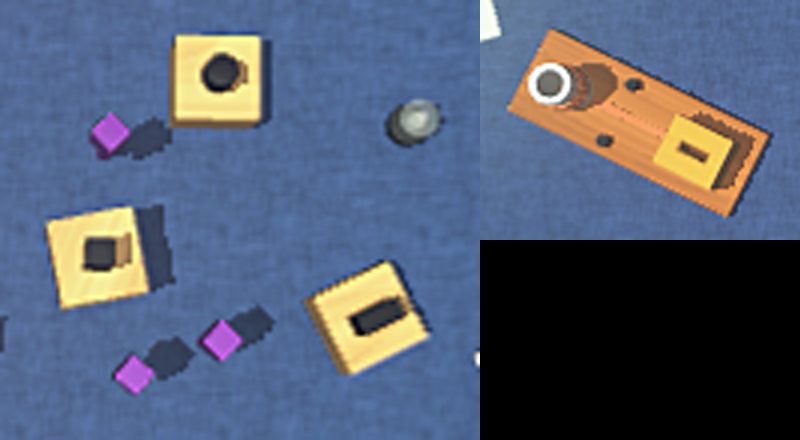

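The crop shows a square handle on the tall block (the rod), a round grip (the spare) and the flat grip on the short block (the blade). The three purple look-alikes stand apart. The tube rim and the slot in the brass are clear too.

```bash
cat >> m.py <<'E'
from scipy.spatial.transform import Rotation as R
def go(p,yaw):
    "shift (mm, tool axes) and turn (deg) to TCP p (m), tool x at yaw (deg), z down"
    st=r.get_state(); C=R.from_quat(st["eef_rot"])
    T=R.from_euler('z',yaw,degrees=True)*R.from_euler('x',180,degrees=True)
    print("at",(st["tool_pos"]*1000).round(1),"t",round(st["clock"],2),"open",round(st["opening"],3),"F",st["contact_force"].round(1),"ff",round(st["finger_force"],1),"q7",st["q"][6].round(2))
    print("shift",(C.inv().apply(np.array(p)-st["tool_pos"])*1000).round(1),"turn",(C.inv()*T).as_rotvec(degrees=True).round(1))
E
python3 - <<'E'
from m import *
go([.4673,-.3285,.16],116.8)
s=np.load("top0.npy",allow_pickle=True).item(); P=cloud(s)
# slot: pixels inside the brass top that are dark
f=s["frame"].astype(int); g=f.sum(2)
A=np.deg2rad(64.6); d=np.array([np.cos(A),np.sin(A)])
gp=np.array([.489,.184])
# intersect rays with z=0.06 plane
T=np.linalg.inv(s["world_to_cam"]); o=T[:3,3]
def plane(u,v,z):
    n=cv2.undistortPoints(np.array([[[u,v]]],float),s["intrinsics"],s["dist"]).ravel(); w=T[:3,:3]@np.array([n[0],n[1],1]); return o+w*(z-o[2])/w[2]
pts=[];br=[]
for v in range(200,240):
    for u in range(205,240):
        p=plane(u,v,.06)[:2]
        e=p-gp; a=e@d; b=e@np.array([d[1],-d[0]])
        if abs(a)<20 and abs(b)<10e-3 and abs(a)<.02 and g[v,u]<330: pts.append(p)
pts=np.array(pts)*1000; print(len(pts),pts.mean(0),cv2.minAreaRect(pts.astype(np.float32)))
m=(P[...,2]>.054)&(P[...,2]<.066)&(np.linalg.norm(P[...,:2]-gp,axis=-1)<.045)
print("brass",cv2.minAreaRect((P[m][:,:2]*1000).astype(np.float32)))
m=(P[...,2]>.125)&(P[...,2]<.145)&(np.linalg.norm(P[...,:2]-[.507,-.134],axis=-1)<.03)
q=P[m][:,:2]*1000; print("rodhandle",cv2.minAreaRect(q.astype(np.float32)))
E
```

```text
at [ 177.8 -598.6  238. ] t 0.1 open 1.001 F [-0.1 -0.1  1. ] ff 0.0 q7 -0.22
shift [ 354.5 -176.3   78.2] turn [-1.000e-01 -1.000e-01 -1.002e+02]
29 [487.41328552 183.73161868] ((487.4661560058594, 183.44923400878906), (26.573678970336914, 7.448794364929199), 63.98075866699219)
brass ((488.2550964355469, 183.26446533203125), (59.68061065673828, 49.78476333618164), 65.3139877319336)
rodhandle ((507.2030944824219, -133.61279296875), (19.167373657226562, 18.993209838867188), 0.33889544010162354)
```

Request:
move_arm(motion=[[350,-175,60,0,0,-100,0.3],[350,-175,60,0,0,-100,0.3],[350,-175,60,0,0,-100,0.3],[350,-175,60,0,0,-100,0.3],[350,-175,60,0,0,-100,0.3]])

```text
clock: 0.72
tool_pos: [0.4045, -0.3866, 0.1909]
eef_rot: [0.816, 0.578, -0.0, -0.0]
contact_force: [0.6, -0.9, -0.1]
opening: 0.703
finger_force: 0.0
```

```bash
python3 -c "
from m import *
go([.4673,-.3285,.16],116.8)"
```

```text
at [ 404.5 -386.6  190.9] t 0.72 open 0.703 F [ 0.6 -0.9 -0.1] ff 0.0 q7 -0.03
shift [75.7 39.9 30.9] turn [ -0.   -0.  -46.2]
```

Request:
move_arm(motion=[[75,40,30,0,0,-46,0.3],[75,40,30,0,0,-46,0.3],[75,40,30,0,0,-46,0.3],[75,40,30,0,0,-46,0.3],[75,40,30,0,0,-46,0.3]])

```text
clock: 1.35
tool_pos: [0.4661, -0.3309, 0.1608]
eef_rot: [0.527, 0.85, 0.0, -0.001]
contact_force: [-1.0, -0.2, 0.5]
opening: 0.698
finger_force: 0.0
```

```bash
python3 -c "
from m import *
go([.4673,-.3285,.054],116.8)
s=snap('side'); save(s,'s1.png',(200,180,400,330),4)"
```

```text
at [ 466.1 -330.9  160.8] t 1.35 open 0.698 F [-1.  -0.2  0.5] ff 0.0 q7 0.43
shift [  1.5   2.2 106.8] turn [-0.  -0.1 -0.4]
```

View pics/s1.png

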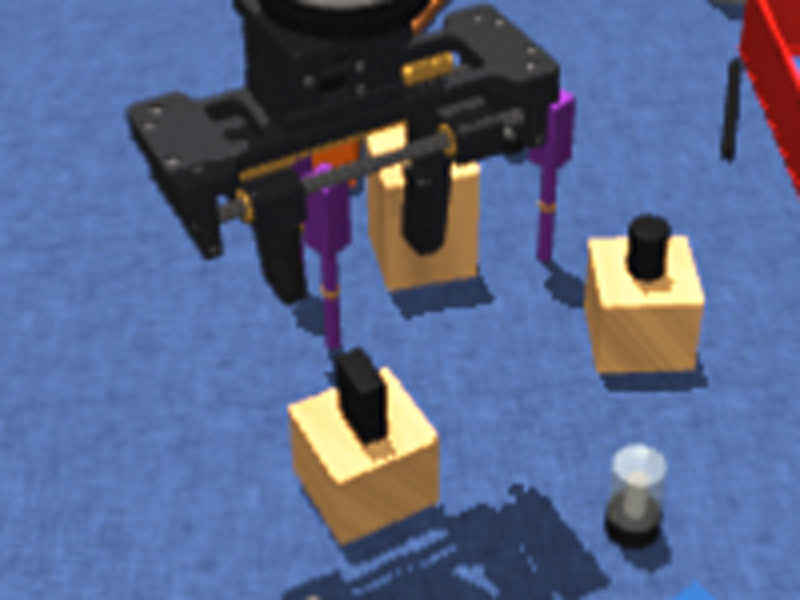

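The side view shows the open gripper above and behind the blade block, with the blade grip at crop (362,395). A purple look-alike at crop (328,210) seems to overlap the left finger, so I'll check its depth before descending.

```bash
python3 - <<'E'
from m import *
for n,f in (("side",None),("side","side0.npy"),("top",None)):
    s=np.load(f,allow_pickle=True).item() if f else snap(n); P=cloud(s); F=s["frame"].astype(int)
    m=((F[...,0]-F[...,1]>40)&(F[...,2]-F[...,1]>60)).astype(np.uint8)
    k,l,st,_=cv2.connectedComponentsWithStats(m)
    print(n,f,"tcp px",proj(s,r.get_state()["tool_pos"]).round())
    for i in range(1,k):
        if st[i,4]>15:
            q=P[l==i]; print(st[i],np.nanmedian(q,0).round(3),np.nanmin(q,0).round(3),np.nanmax(q,0).round(3))
E
```

```text
side None tcp px [[288. 246.]]
[333 202  10  28  61] [ 0.586 -0.149  0.094] [ 0.563 -0.322  0.053] [ 0.598 -0.136  0.248]
[276 227   7  25  75] [ 0.446 -0.226  0.097] [ 0.436 -0.232  0.052] [ 0.451 -0.218  0.128]
[335 234   3  11  19] [ 0.587 -0.147  0.017] [ 0.585 -0.148  0.002] [ 0.589 -0.143  0.037]
[281 256   3  11  21] [ 0.447 -0.221  0.02 ] [ 0.445 -0.224  0.001] [ 0.45  -0.219  0.035]
side side0.npy tcp px [[288. 246.]]
[333 201  10   7  46] [ 0.587 -0.145  0.129] [ 0.575 -0.155  0.124] [ 0.598 -0.131  0.131]
[266 207  11   7  48] [ 0.425 -0.161  0.129] [ 0.413 -0.171  0.125] [ 0.436 -0.148  0.131]
[275 221  12   8  60] [ 0.448 -0.219  0.129] [ 0.435 -0.23   0.089] [ 0.46  -0.161  0.131]
top None tcp px [[411. 228.]]
[333 178  10  10  54] [ 0.587 -0.14   0.129] [ 0.576 -0.154  0.119] [ 0.6   -0.129  0.133]
[361 230  10  10  59] [ 0.448 -0.215  0.13 ] [ 0.438 -0.229  0.117] [ 0.461 -0.205  0.136]
[339 239  10  10  57] [ 0.426 -0.157  0.129] [ 0.413 -0.173 -0.005] [ 0.437 -0.146  0.135]
```

The purple rod is behind, seen between the fingers, and the tool is where I meant it to be. Descending.

Request:
move_arm(motion=[[1.5,2,45,0,0,0,0.3],[1.5,2,85,0,0,0,0.4],[1.5,2,105,0,0,0,0.4],[1.5,2,106,0,0,0,0.4],[1.5,2,106,0,0,0,0.4]])

```text
clock: 2.12
tool_pos: [0.4682, -0.3289, 0.0561]
eef_rot: [0.528, 0.849, 0.0, 0.001]
contact_force: [-0.8, 0.0, 0.4]
opening: 0.604
finger_force: 0.0
```

```bash
python3 -c "
from m import *
go([.4673,-.3285,.056],116.8)"
```

```text
at [ 468.2 -328.9   56.1] t 2.12 open 0.604 F [-0.8  0.   0.4] ff 0.0 q7 0.3
shift [ 0.7 -0.6  0.1] turn [ 0.   0.1 -0.6]
```

Request:
move_arm(motion=[[0,0,0,0,0,0,0.7],[0,0,0,0,0,0,0.95],[0,0,0,0,0,0,0.95],[0,0,0,0,0,0,0.95],[0,0,0,0,0,0,0.95]], newtons=25)

```text
clock: 2.75
tool_pos: [0.4676, -0.3288, 0.0556]
eef_rot: [0.528, 0.849, -0.0, 0.0]
contact_force: [-0.2, -0.7, 2.5]
opening: 0.179
finger_force: 25.0
```

Request:
move_arm(motion=[[0,0,-10,0,0,0,0.95],[0,0,-45,0,0,0,0.95],[0,0,-95,0,0,0,0.95],[0,0,-150,0,0,0,0.95],[0,0,-200,0,0,0,0.95]])

```text
clock: 3.38
tool_pos: [0.4675, -0.3285, 0.2578]
eef_rot: [0.528, 0.849, 0.0, 0.0]
contact_force: [-0.1, -0.3, 0.2]
opening: 0.179
finger_force: 25.0
```

```bash
python3 -c "
from m import *
go([.4878,.1834,.22],64.6)"
```

```text
at [ 467.5 -328.5  257.8] t 3.38 open 0.179 F [-0.1 -0.3  0.2] ff 25.0 q7 0.52
shift [449.9 244.9  37.8] turn [ 0.   0.  51.7]
```

Request:
move_arm(motion=[[440,240,10,0,0,51,0.95],[440,240,10,0,0,51,0.95],[440,240,10,0,0,51,0.95],[440,240,10,0,0,51,0.95],[440,240,10,0,0,51,0.95]])

```text
clock: 4.0
tool_pos: [0.4802, -0.0147, 0.2497]
eef_rot: [0.843, 0.537, 0.0, 0.0]
contact_force: [0.7, -0.7, -0.8]
opening: 0.181
finger_force: 25.0
```

```bash
python3 -c "
from m import *
go([.4878,.1834,.20],64.6)"
```

```text
at [480.2 -14.7 249.7] t 4.0 open 0.181 F [ 0.7 -0.7 -0.8] ff 25.0 q7 -0.82
shift [182.7 -77.   49.7] turn [ 0.  -0.   0.4]
```

Request:
move_arm(motion=[[180,-76,30,0,0,0.4,0.95],[182,-77,50,0,0,0.4,0.95],[182.5,-77,50,0,0,0.4,0.95],[182.5,-77,50,0,0,0.4,0.95],[182.5,-77,50,0,0,0.4,0.95]])

```text
clock: 4.62
tool_pos: [0.4864, 0.1819, 0.1991]
eef_rot: [0.843, 0.537, -0.0, -0.0]
contact_force: [0.4, -0.0, -1.1]
opening: 0.184
finger_force: 25.0
```

Request:
move_arm(motion=[[0,0,40,0,0,0,0.95],[0,0,75,0,0,0,0.95],[0,0,82,0,0,0,0.95],[0,0,82,0,0,0,0.95],[0,0,82,0,0,0,0.95]])

```text
clock: 5.25
tool_pos: [0.4879, 0.181, 0.1185]
eef_rot: [0.844, 0.536, 0.001, 0.0]
contact_force: [-0.8, -0.3, -0.1]
opening: 0.178
finger_force: 25.0
```

```bash
python3 - <<'E'
from m import *
go([.4878,.1834,.08],64.6)
a=snap('side'); b=snap('top'); np.save('s2.npy',a,allow_pickle=True); np.save('t2.npy',b,allow_pickle=True)
im=np.hstack([cv2.resize(x["frame"][c[1]:c[1]+75,c[0]:c[0]+50,::-1],None,fx=8,fy=8,interpolation=2) for x,c in((a,(272,130)),(b,(195,175)))])
cv2.imwrite('pics/c2.png',im)
p=r.get_state()["tool_pos"]; print(proj(a,[p,[.4878,.1834,.06]]),proj(b,[p,[.4878,.1834,.06]]))
E
```

```text
at [487.9 181.  118.5] t 5.25 open 0.178 F [-0.8 -0.3 -0.1] ff 25.0 q7 -1.29
shift [ 2.1 -1.2 38.5] turn [ 0.1 -0.1  0.2]
[[294.75024713 150.38273989]
 [295.10515241 166.15604748]] [[216.90823076 219.24327133]
 [220.60553712 220.17280178]]
```

View pics/c2.png

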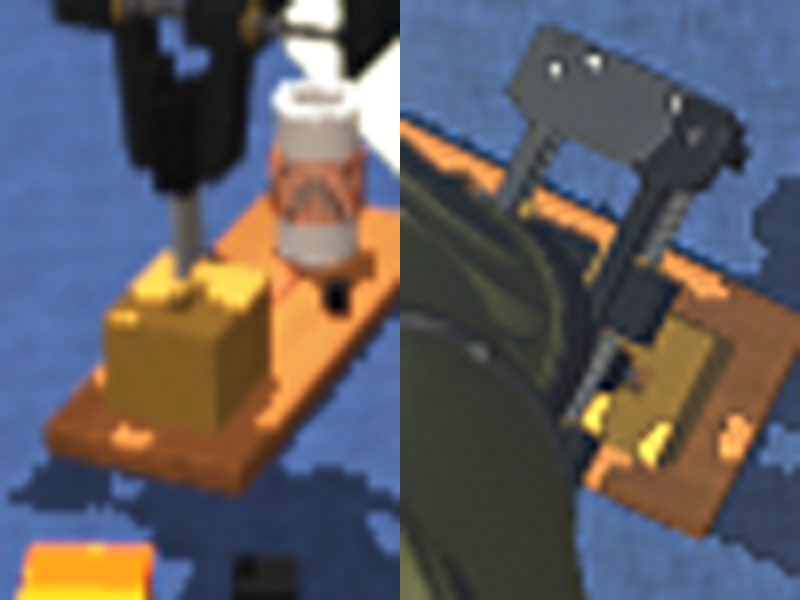

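The side crop shows the blade's lower end at (185,275), right over the slot at about (190,290). The arm hides the slot in the top view. I'll average the pose reading and check the offset in the side camera frame.

```bash
python3 - <<'E'
from m import *
ps=[]
for i in range(5):
    s=snap('side'); ps.append(r.get_state()["tool_pos"]*1000)
print(np.round(ps,1)); 
Q0=cloud(np.load("side0.npy",allow_pickle=True).item()); Q=cloud(s); c=np.array([.4878,.1834])
m=(Q0[...,2]>.055)&(Q0[...,2]<.064)&(np.linalg.norm(Q0[...,:2]-c,axis=-1)<.045)
print("brass side",cv2.minAreaRect((Q0[m][:,:2]*1000).astype(np.float32)))
m=(Q[...,2]>.080)&(Q[...,2]<.108)&(np.linalg.norm(Q[...,:2]-c,axis=-1)<.025)
q=Q[m]*1000;print("blade",len(q),q.mean(0),q.min(0),q.max(0)); 
d=np.array([.43,.903]); print(np.percentile(q[:,:2]@d,[5,50,95]), np.percentile(q[:,:2]@[.903,-.43],[5,50,95]), c@d*1000, c@[903,-430])
E
```

```text
[[487.5 181.3 118.1]
 [487.3 181.3 117.9]
 [487.2 181.3 117.7]
 [487.1 181.3 117.6]
 [487.  181.3 117.4]]
brass side ((486.6539306640625, 180.67701721191406), (66.22001647949219, 52.929595947265625), 64.28086853027344)
blade 29 [486.18787161 177.29560272  93.48967355] [481.17108964 168.75160078  80.87631633] [491.55882002 189.44875663 106.44344431]
[360.87203375 365.73131353 381.21409955] [360.10574491 363.02706887 364.67369257] 375.3642 361.6214
```

Request:
move_arm(motion=[[1.4,-0.6,4,0,0,0,0.95],[1.4,-0.6,9,0,0,0,0.95],[1.4,-0.6,14,0,0,0,0.95],[1.4,-0.6,19,0,0,0,0.95],[1.4,-0.6,24,0,0,0,0.95]])

```text
clock: 6.22
tool_pos: [0.4869, 0.1827, 0.0926]
eef_rot: [0.844, 0.536, -0.0, 0.0]
contact_force: [1.4, -0.2, -0.5]
opening: 0.179
finger_force: 25.0
```

```bash
python3 -c "
from m import *
snap('side');go([.4872,.1827,.0656],64.6)"
```

```text
at [486.6 182.6  92.2] t 6.28 open 0.186 F [-0.3 -0.5 -0.1] ff 25.0 q7 -1.31
shift [ 0.4  0.5 26.6] turn [-0.   0.1  0.3]
```

No contact, and the tip is about 14 mm inside. Continuing down.

Request:
move_arm(motion=[[0,0,6,0,0,0,0.95],[0,0,12,0,0,0,0.95],[0,0,17,0,0,0,0.95],[0,0,21,0,0,0,0.95],[0,0,23,0,0,0,0.95]])

```text
clock: 6.9
tool_pos: [0.4868, 0.1827, 0.0698]
eef_rot: [0.844, 0.536, -0.0, 0.0]
contact_force: [0.2, -0.4, -0.1]
opening: 0.179
finger_force: 25.0
```

Request:
move_arm(motion=[[0,0,1,0,0,0,0.95],[0,0,2,0,0,0,0.95],[0,0,2.5,0,0,0,0.95],[0,0,3,0,0,0,0.95]])

```text
clock: 7.4
tool_pos: [0.487, 0.1827, 0.0672]
eef_rot: [0.844, 0.536, 0.0, 0.0]
contact_force: [-0.5, -0.6, -0.0]
opening: 0.18
finger_force: 25.0
```

Request:
move_arm(motion=[[0,0,0.5,0,0,0,0.95],[0,0,1,0,0,0,0.95],[0,0,1.5,0,0,0,0.95],[0,0,2,0,0,0,0.95],[0,0,2,0,0,0,0.95]])

```text
clock: 8.02
tool_pos: [0.4869, 0.1827, 0.0655]
eef_rot: [0.844, 0.536, 0.0, 0.0]
contact_force: [-0.7, 0.3, 5.1]
opening: 0.179
finger_force: 25.0
```

5 N on the brass with the TCP at 65.5 mm, as expected for home. Releasing.

Request:
move_arm(motion=[[0,0,0,0,0,0,0.7],[0,0,0,0,0,0,0.4],[0,0,0,0,0,0,0.4],[0,0,-3,0,0,0,0.4],[0,0,-6,0,0,0,0.4]])

```text
clock: 8.65
tool_pos: [0.4869, 0.1827, 0.0713]
eef_rot: [0.844, 0.536, 0.0, 0.0]
contact_force: [0.1, 0.6, -0.5]
opening: 0.602
finger_force: 0.0
```

Request:
move_arm(motion=[[0,0,-20,0,0,0,0.4],[0,0,-60,0,0,0,0.4],[0,0,-110,0,0,0,0.4],[0,0,-150,0,0,0,0.4],[0,0,-150,0,0,0,0.4]])

```text
clock: 9.28
tool_pos: [0.4886, 0.1836, 0.2242]
eef_rot: [0.844, 0.536, 0.003, 0.0]
contact_force: [0.0, 0.8, 0.3]
opening: 0.597
finger_force: 0.0
```

```bash
python3 - <<'E'
from m import *
s=snap('side'); save(s,'s3.png',(265,130,345,190),6)
Q=cloud(s); print(rect(Q,.09,.108,[.487,.182],.04))
for y in (90,0,180): go([.5069,-.1337,.17],y)
# handle angle from initial depth/colour: dark pixels of the handle top
for f in("top0.npy","side0.npy"):
    s=np.load(f,allow_pickle=True).item(); T=np.linalg.inv(s["world_to_cam"]); P=cloud(s); F=s["frame"].astype(int).sum(2)
    m=(P[...,2]>.128)&(P[...,2]<.145)&(np.linalg.norm(P[...,:2]-[.507,-.134],axis=-1)<.03)
    vs,us=np.nonzero(m); n=cv2.undistortPoints(np.stack([us,vs],-1).astype(float).reshape(-1,1,2),s["intrinsics"],s["dist"]).reshape(-1,2)
    w=np.c_[n,np.ones(len(n))]@T[:3,:3].T; p=(T[:3,3]+w*((.135-T[2,3])/w[:,2])[:,None])[:,:2]*1000
    print(f,len(p),p.mean(0),cv2.minAreaRect(p.astype(np.float32)))
    g=np.zeros((40,40),int); 
    if 'top' in f:
        for v in range(200,226): print(''.join('#' if m[v,u] else ('o' if F[v,u]<200 else '.') for u in range(318,352)))
E
```

```text
(42, array([486.6, 179. ]), array([33.5, 15.9]), 64.8, 'zmed', np.float64(0.0982), 'mean', array([486.6, 177.2,  97.2]))
at [487.5 182.8 222.4] t 9.32 open 0.602 F [-0.7  0.3 -0.3] ff 0.0 q7 -1.21
shift [-278.3  152.    52.1] turn [  0.1  -0.1 -25.2]
at [487.5 182.8 222.4] t 9.32 open 0.602 F [-0.7  0.3 -0.3] ff 0.0 q7 -1.21
shift [-278.3  152.    52.1] turn [ 0.  -0.2 64.8]
at [487.5 182.8 222.4] t 9.32 open 0.602 F [-0.7  0.3 -0.3] ff 0.0 q7 -1.21
shift [-278.3  152.    52.1] turn [   0.2    0.  -115.2]
top0.npy 63 [ 506.86021196 -133.72554275] ((507.0122375488281, -133.58511352539062), (18.640535354614258, 18.708057403564453), 0.43269315361976624)
..................................
..................................
..........................o.....o.
..........................oo....o.
................................o.
................................o.
...........................o......
...........................o......
...........................o......
..............#######.............
.............########.......o....o
.............########.......o.....
.............########.......o.....
.............########.............
.............########.............
.............########.............
.............########.............
...............oooo..........o....
..................................
..............................o...
..............................o...
..............................ooo.
..............................o...
..................................
..................................
..................................
side0.npy 55 [ 505.38960848 -139.93900919] ((505.4574279785156, -140.09207153320312), (26.199554443359375, 17.28235626220703), 87.24788665771484)
```

View pics/s3.png

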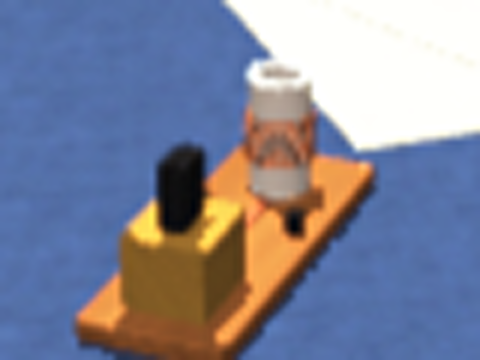

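The blade's grip sits flush on the brass at crop (182,190), so it is home and released. Next, the rod.

Request:
move_arm(motion=[[-278,152,30,0,0,-25,0.4],[-278,152,30,0,0,-25,0.4],[-278,152,30,0,0,-25,0.4],[-278,152,30,0,0,-25,0.4],[-278,152,30,0,0,-25,0.4]])

```text
clock: 9.95
tool_pos: [0.505, -0.1297, 0.1901]
eef_rot: [0.708, 0.706, -0.001, -0.001]
contact_force: [1.7, 0.7, -0.4]
opening: 0.599
finger_force: 0.0
```

```bash
python3 -c "
from m import *
go([.5068,-.1337,.16],90)"
```

```text
at [ 505.  -129.7  190.1] t 9.95 open 0.599 F [ 1.7  0.7 -0.4] ff 0.0 q7 -0.34
shift [-4.   1.9 30.1] turn [-0.1 -0.  -0.1]
```

Request:
move_arm(motion=[[-2,1,20,0,0,0,0.4],[-2,1,30,0,0,0,0.4],[-2,1,30,0,0,0,0.4]])

```text
clock: 10.32
tool_pos: [0.5062, -0.1283, 0.1606]
eef_rot: [0.707, 0.707, -0.001, -0.001]
contact_force: [-0.5, 0.6, 0.1]
opening: 0.605
finger_force: 0.0
```

```bash
python3 - <<'E'
from m import *
s=snap('side'); save(s,'s4.png',(260,160,360,260),6)
go([.5068,-.1337,.093],90)
print(proj(s,[[.5068,-.1337,.135],r.get_state()["tool_pos"]]))
E
```

```text
at [ 506.8 -128.2  161.3] t 10.38 open 0.596 F [ 0.1  0.  -0.1] ff 0.0 q7 -0.38
shift [-5.6  0.  68.3] turn [-0.1 -0.1  0. ]
[[304.90565423 200.49553185]
 [304.78270651 190.22276605]]
```

View pics/s4.png

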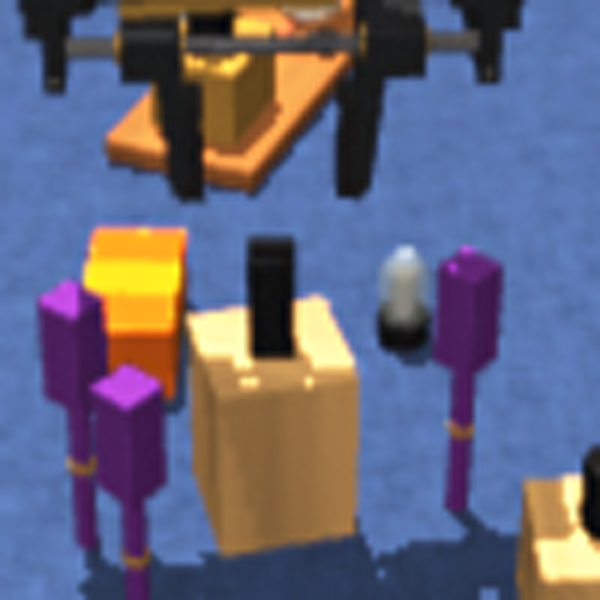

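The fingers straddle the square handle at crop (270,295). It shows one face to the camera, so its yaw is near 0. Correcting −5.5 mm along tool x and descending.

Request:
move_arm(motion=[[-5.5,0,0,0,0,0,0.4],[-5.5,0,25,0,0,0,0.4],[-5.5,0,55,0,0,0,0.4],[-5.5,0,68,0,0,0,0.4],[-5.5,0,68,0,0,0,0.4]])

```text
clock: 11.0
tool_pos: [0.5069, -0.1351, 0.0935]
eef_rot: [0.708, 0.706, -0.0, -0.0]
contact_force: [0.2, 0.8, 0.3]
opening: 0.602
finger_force: 0.0
```

Request:
move_arm(motion=[[0,0,0,0,0,0,0.4],[0,0,0,0,0,0,0.6],[0,0,0,0,0,0,0.7],[0,0,0,0,0,0,0.9],[0,0,0,0,0,0,0.9]], newtons=30)

```text
clock: 11.62
tool_pos: [0.5071, -0.1354, 0.0938]
eef_rot: [0.708, 0.706, -0.0, 0.0]
contact_force: [-0.5, 0.4, 1.3]
opening: 0.226
finger_force: 29.8
```

Request:
move_arm(motion=[[0,0,0,0,0,0,0.9],[0,0,-10,0,0,0,0.9],[0,0,-40,0,0,0,0.9],[0,0,-80,0,0,0,0.9],[0,0,-120,0,0,0,0.9]])

```text
clock: 12.25
tool_pos: [0.5067, -0.1352, 0.2152]
eef_rot: [0.708, 0.706, -0.0, -0.0]
contact_force: [1.3, -0.1, -0.6]
opening: 0.224
finger_force: 29.8
```

```bash
python3 -c "
from m import *
snap('side');go([.548,.3094,.25],64.6)"
```

```text
at [ 509.6 -135.1  219.9] t 12.3 open 0.223 F [0.9 0.2 1.7] ff 29.8 q7 -0.31
shift [444.6  37.7 -30.3] turn [ 0.5 -0.  25.3]
```

Request:
move_arm(motion=[[40,5,-20,0,0,0,0.9],[100,10,-35,0,0,0,0.9],[155,15,-40,0,0,0,0.9],[210,20,-40,0,0,0,0.9],[260,24,-40,0,0,0,0.9]])

```text
clock: 12.92
tool_pos: [0.5314, 0.1267, 0.2541]
eef_rot: [0.708, 0.707, 0.0, 0.0]
contact_force: [0.7, -1.2, -1.1]
opening: 0.226
finger_force: 29.8
```

```bash
python3 -c "
from m import *
snap('side');go([.5482,.3078,.23],90)"
```

```text
at [531.2 136.5 254.9] t 12.97 open 0.222 F [ 1.5  6.3 -0.1] ff 29.8 q7 -0.73
shift [170.9  18.4  26.6] turn [ 0.1 -0.5  0.5]
```

Request:
move_arm(motion=[[50,5,0,0,0,0,0.9],[100,10,0,0,0,0,0.9],[145,15,5,0,0,0,0.9],[172,17,10,0,0,0,0.9],[180,17,15,0,0,0,0.9]])

```text
clock: 13.6
tool_pos: [0.5483, 0.3065, 0.2384]
eef_rot: [0.707, 0.707, 0.0, -0.001]
contact_force: [-0.7, -1.7, -0.3]
opening: 0.225
finger_force: 29.8
```

Request:
move_arm(motion=[[0,0,5,0,0,0,0.9],[0,0,10,0,0,0,0.9],[0,0,13,0,0,0,0.9],[0,0,13,0,0,0,0.9],[0,0,13,0,0,0,0.9]])

```text
clock: 14.22
tool_pos: [0.5493, 0.3044, 0.2259]
eef_rot: [0.708, 0.706, 0.0, 0.0]
contact_force: [-0.5, 0.3, -1.6]
opening: 0.228
finger_force: 29.8
```

```bash
python3 - <<'E'
from m import *
for i in range(4):
    s=snap('side'); print((r.get_state()["tool_pos"]*1000).round(1))
b=snap('top'); np.save('s5.npy',s,allow_pickle=True); np.save('t5.npy',b,allow_pickle=True)
go([.5482,.3078,.21],90)
im=np.hstack([cv2.resize(x["frame"][c[1]:c[1]+70,c[0]:c[0]+50,::-1],None,fx=8,fy=8,interpolation=2) for x,c in((s,(285,100)),(b,(150,165)))])
cv2.imwrite('pics/c5.png',im)
Q0=cloud(np.load("side0.npy",allow_pickle=True).item());P0=cloud(np.load("top0.npy",allow_pickle=True).item()); Q=cloud(s); c=[.548,.3095]
for n,X in(("top",P0),("side",Q0)):
    m=(X[...,2]>.084)&(X[...,2]<.095)&(np.linalg.norm(X[...,:2]-c,axis=-1)<.03)
    q=X[m][:,:2]*1000; print(n,"rim circle",cv2.minEnclosingCircle(q.astype(np.float32)))
for lo in np.arange(.11,.2,.01):
    m=(Q[...,2]>lo)&(Q[...,2]<lo+.01)&(np.linalg.norm(Q[...,:2]-c,axis=-1)<.02)
    q=Q[m]*1000; print(lo.round(2),len(q),q.mean(0).round(1) if len(q) else '',np.ptp(q[:,0]) if len(q) else '')
E
```

```text
[549.2 304.5 225.9]
[549.2 304.6 225.9]
[549.2 304.6 225.8]
[549.2 304.7 225.8]
at [549.2 304.7 225.8] t 14.47 open 0.229 F [-0.1  0.7 -1.5] ff 29.8 q7 -0.95
shift [ 3.1 -1.  15.8] turn [ 0.  -0.  -0.1]
top rim circle ((548.8939819335938, 310.1904602050781), 20.56400489807129)
side rim circle ((546.9696044921875, 307.394287109375), 19.323326110839844)
0.11 0  
0.12 0  
0.13 2 [551.8 303.9 139.3] 3.4476689136043888
0.14 7 [549.4 301.5 145.1] 7.0482484764100946
0.15 9 [549.8 302.1 154.7] 7.039190907152829
0.16 8 [549.8 303.5 164.6] 7.077136412374216
0.17 9 [549.7 302.4 175.1] 7.009817165835216
0.18 8 [549.1 300.5 185.9] 6.990078095390572
0.19 8 [549.9 301.9 194.6] 6.777134114290334
```

View pics/c5.png

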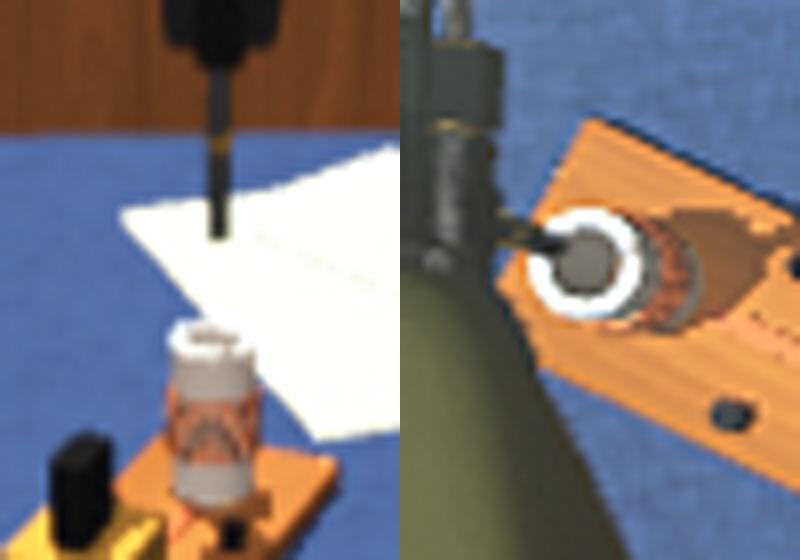

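Side crop: the stem hangs upright at column 218 with the band at row 143, and the tube rim is centred at (211,338). So the stem is slightly too far right (+x). Top crop: the stem tip shows near (565,240) and the rim is centred at (585,265). I'll refine to sub-pixel.

```bash
cat > fine.py <<'E'
from m import *
from scipy.ndimage import map_coordinates
def ray(s,u,v,z=None,y=None):
    T=np.linalg.inv(s["world_to_cam"]); n=cv2.undistortPoints(np.array([[[u,v]]],float),s["intrinsics"],s["dist"]).ravel()
    w=T[:3,:3]@np.array([n[0],n[1],1]); o=T[:3,3]
    k=(z-o[2])/w[2] if z is not None else (y-o[1])/w[1]
    return (o+w*k)*1000
def stem(s,rows,u0,u1):
    "dark stem on a bright ground: sub-pixel column of the centre per row"
    F=s["frame"].astype(float).sum(2); out=[]
    for v in rows:
        a=F[v,u0:u1]; bg=np.interp(np.arange(len(a)),[0,len(a)-1],[np.median(a[:3]),np.median(a[-3:])]); w=np.clip(bg-a,0,None); w[w<.15*bg]=0
        out.append((v,(w*np.arange(u0,u1)).sum()/w.sum(),w.sum()/bg.mean()))
    return out
E
python3 - <<'E'
from fine import *
s=np.load("s5.npy",allow_pickle=True).item(); b=np.load("t5.npy",allow_pickle=True).item()
for v,u,w in stem(s,range(110,130,2),303,322): print("stem",v,round(u,2),round(w,2),ray(s,u,v,y=.308).round(1))
F=s["frame"].astype(int)
for v in range(139,166,2):
    print(v,''.join('%4d'%x for x in F[v,302:322,2]))
print("top green")
T=b["frame"].astype(int)
for v in range(188,208): print(v,''.join('%4d'%x for x in T[v,160:184,2]))
E
```

```text
stem 110 312.03 0.87 [549.9 308.  206. ]
stem 112 312.0 0.88 [549.8 308.  199. ]
stem 114 312.02 0.93 [550.  308.  191.9]
stem 116 311.62 1.39 [548.7 308.  184.8]
stem 118 311.7 1.32 [549.  308.  177.7]
stem 120 311.79 1.84 [549.3 308.  170.5]
stem 122 311.81 1.89 [549.5 308.  163.3]
stem 124 311.66 2.24 [549. 308. 156.]
stem 126 311.91 1.82 [549.9 308.  148.7]
stem 128 311.91 1.87 [550.  308.  141.3]
139  170 172 171 166 165 174 175 175 220 250 252 253 253 252 252 252 252 252 252 252
141  174 171 168 169 215 255 220 181 180 176 198 223 232 254 254 252 252 252 252 252
143  175 170 165 166 196 246 250 243 242 224 214 173 224 242 222 254 253 252 252 252
145  171 169 167 168 151 138 147 150 154 168 151 144 137 126 143 255 255 253 252 252
147  165 169 174 171 141 137 144 149 150 149 148 143 137 125 113 171 243 254 253 252
149  166 167 170 141  89 106 141 148 149 149 146 142 134 103  69  93 162 181 232 253
151  164 167 170 149  80  55  82  80  92  95  90  77  70  46  55  99 167 169 169 187
153  171 173 171 119  65  84  79  83  79  85  76  76  84  67  58 100 167 168 164 159
155  165 132  9
[... 1824 characters left out ...]
56  59  66  78  85  76  87 255 255 255 130  65  78  77  74 127 251 255 255 118 105 106  76  62
202   55  56  55  64  78  80  68 132 255 255 255 255 215 185 245 255 255 255 147 100 104  82  71  66
203   52  52  55  55  73  84  78  61 153 255 255 255 255 255 255 255 250 146  96 101  79  69  62  58
204   51  51  55  54  64  80  82  76  74 119 164 205 225 219 211 176 134 103 120 122  79  63  73  67
205   52  54  51  53  56  62  75  81  75  71  64  77  96 107  99  90 110 120 105  72  59  55  64  85
206   52  51  51  52  52  63  77  82  81  81  81  78  78  83  76  73  78  77  74  72  76  71  75  62
207   53  51  52  51  52  54  73  84  83  82  80  81  83  81  80  77  78  78  81  85  89  87  89  83
```

```bash
python3 - <<'E'
from fine import *
s=np.load("s5.npy",allow_pickle=True).item(); b=np.load("t5.npy",allow_pickle=True).item()
for v,u in((147,311.3),(161,311)): print("tube side",ray(s,u,v,y=.309).round(1))
print("tip near edge",ray(b,170.2,195.3,z=.137).round(1),"rim",ray(b,172.6,197.3,z=.09).round(1))
a=np.load("top0.npy",allow_pickle=True).item(); T=a["frame"].astype(int)
W=(T.min(2)>150).astype(np.uint8); W[:, :155]=0; W[:185]=0; W[210:]=0; W[:,190:]=0
c=max(cv2.findContours(W,0,cv2.CHAIN_APPROX_NONE)[0],key=cv2.contourArea); e=cv2.fitEllipse(c); print(e, ray(a,*e[0],z=.09).round(1))
go([.548,.308,.2],90)
E
```

```text
tube side [548.4 309.   68.6]
tube side [547.6 309.   12.3]
tip near edge [549.4 302.1 137. ] rim [548.5 310.3  90. ]
((172.54234313964844, 197.457763671875), (12.945155143737793, 13.587224006652832), 56.52125549316406) [548.1 310.4  90. ]
at [549.2 304.7 225.8] t 14.47 open 0.229 F [-0.1  0.7 -1.5] ff 29.8 q7 -0.95
shift [ 3.3 -1.2 25.8] turn [ 0.  -0.  -0.1]
```

Both estimates agree: move +3.3 mm along y and −1.3 mm along x. I'll go down to 10 mm above the rim and check again.

Request:
move_arm(motion=[[1.5,-0.6,5,0,0,0,0.9],[3.3,-1.3,15,0,0,0,0.9],[3.3,-1.3,28,0,0,0,0.9],[3.3,-1.3,35,0,0,0,0.9],[3.3,-1.3,35,0,0,0,0.9]])

```text
clock: 15.1
tool_pos: [0.5474, 0.3075, 0.1897]
eef_rot: [0.708, 0.706, -0.001, -0.0]
contact_force: [-0.3, 0.0, -1.2]
opening: 0.219
finger_force: 29.8
```

```bash
python3 - <<'E'
from fine import *
for i in range(3):
    s=snap('side'); print((r.get_state()["tool_pos"]*1000).round(1))
b=snap('top'); go([.548,.308,.1338],90)
T=b["frame"].astype(int); F=s["frame"].astype(int)
for v in range(190,204): print(v,''.join('%4d'%x for x in T[v,160:184,2]))
print('side')
for v in range(122,152,2): print(v,''.join('%4d'%x for x in F[v,302:322,2]))
im=np.hstack([cv2.resize(x["frame"][c[1]:c[1]+70,c[0]:c[0]+50,::-1],None,fx=8,fy=8,interpolation=2) for x,c in((s,(285,100)),(b,(150,165)))])
cv2.imwrite('pics/c6.png',im)
E
```

```text
[547.8 307.8 190.3]
[548.  308.  190.7]
[548.  308.1 190.9]
at [548.1 308.1 191.1] t 15.3 open 0.223 F [-0.1  0.8 -0.9] ff 29.8 q7 -0.98
shift [-0.1 -0.1 57.3] turn [ 0.  -0.  -0.1]
190   83  56  49  49  60  98 136 120  82  78  73  66  62  59  63  69  77  83  86  87  89  88  89  87
191   83  56  51  52  49  62  95 100  78  63 130 207 255 255 255 203  99  62  66  77  79  90  91  85
192   96  65  51  51  50  58  79  79 141 255 255 255 255 255 255 255 255 210  51  64  70  62  64  66
193   97  69  49  52  50  54  62  99 255 255 255 239 169 171 190 249 255 255 227  68  64  66  55  58
194  103  79  48  50  52  52  53  60 144 204 185 127  99  96 101 125 220 255 255 109  84  69  66  62
195   84  72  47  51  50  51  56  54  53  64  66  62  83 105 109 100 116 183 215 156  87  96  82  61
196   63  57  50  50  49  51  52  51  48  49  51  53  56  90 115 111 104 113 161 169 103  93  68  67
197   61  60  55  52  45  52  85  99  72  45  54  56  51  75 106 112 100  83 231 255 124 101  94  68
198   56  60  59  55  44  54 255 255 255  70  77  58  62  91 111 109  81 155 255 255 131 103 102  68
199   55 
[... 1075 characters left out ...]
 252 252 252 252 252
136  169 172 171 169 166 172 236 255 153  48  73 238 255 252 252 252 252 252 252 252
138  169 172 171 169 168 168 169 165 113  65  89 235 254 253 252 252 252 252 252 252
140  172 172 169 165 176 234 232 226 228 216 241 255 255 254 252 252 252 252 252 252
142  175 172 168 175 239 255 211 152 153 154 151 151 170 253 254 254 253 252 252 252
144  173 168 163 162 150 174 214 211 213 213 162 150 152 171 156 255 254 252 252 252
146  170 171 175 174 155 139 142 146 149 151 147 143 135 124 124 224 255 253 252 252
148  165 169 172 151 116 134 146 150 152 151 148 145 137 124  99 136 193 233 253 253
150  163 164 167 145  81  81  97 103 105 105 102  91  97  60  46  89 163 167 184 234
```

View pics/c6.png

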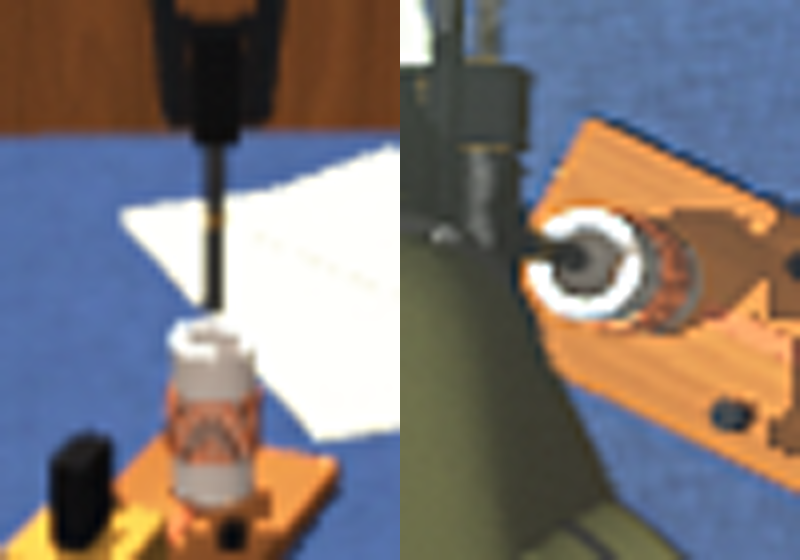

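Side crop: the stem column (crop 213) lines up with the tube centre (212). Top crop: the tip sits within the bore at (577,262), with the near-edge calculation giving under 1 mm of error. Lowering slowly.

Request:
move_arm(motion=[[0,0,5,0,0,0,0.9],[0,0,10,0,0,0,0.9],[0,0,16,0,0,0,0.9],[0,0,22,0,0,0,0.9],[0,0,26,0,0,0,0.9]])

```text
clock: 15.92
tool_pos: [0.5477, 0.3078, 0.164]
eef_rot: [0.708, 0.706, -0.0, -0.0]
contact_force: [-0.1, -0.2, -1.5]
opening: 0.224
finger_force: 29.8
```

```bash
python3 -c "
from m import *
snap('top');go([.548,.308,.1338],90)"
```

```text
at [547.5 307.6 163.6] t 15.97 open 0.227 F [ 0.4  0.7 -1.4] ff 29.8 q7 -1.0
shift [ 0.4  0.6 29.8] turn [-0.1  0.  -0.1]
```

Request:
move_arm(motion=[[0.2,0.3,8,0,0,0,0.9],[0.2,0.3,16,0,0,0,0.9],[0.2,0.3,23,0,0,0,0.9],[0.2,0.3,28,0,0,0,0.9],[0.2,0.3,30.5,0,0,0,0.9]])

```text
clock: 16.6
tool_pos: [0.548, 0.308, 0.1337]
eef_rot: [0.708, 0.706, -0.0, 0.0]
contact_force: [-0.1, -0.2, -1.8]
opening: 0.225
finger_force: 29.8
```

Request:
move_arm(motion=[[0,0,0,0,0,0,0.9],[0,0,0,0,0,0,0.9],[0,0,0,0,0,0,0.9],[0,0,0,0,0,0,0.9],[0,0,0,0,0,0,0.9]])

```text
clock: 17.23
tool_pos: [0.5482, 0.3081, 0.1342]
eef_rot: [0.708, 0.706, 0.0, 0.0]
contact_force: [-0.6, 0.2, -1.9]
opening: 0.224
finger_force: 29.8
```

```bash
python3 - <<'E'
from fine import *
for i in range(3):
    s=snap('side'); print((r.get_state()["tool_pos"]*1000).round(1))
b=snap('top'); go([.548,.308,.1338],90)
im=np.hstack([cv2.resize(x["frame"][c[1]:c[1]+70,c[0]:c[0]+50,::-1],None,fx=8,fy=8,interpolation=2) for x,c in((s,(285,100)),(b,(150,165)))])
cv2.imwrite('pics/c7.png',im)
F=s["frame"].astype(int)
for v in range(124,146): print(v,''.join('%4d'%x for x in F[v,302:322,0]-F[v,302:322,2]),'|',''.join('%4d'%x for x in F[v,302:322,2]))
print("expected band row if level, axis x 548:",proj(s,[[.548,.309,.09],[.548,.309,.125]]))
E
```

```text
[548.1 308.1 134.2]
[548.1 308.1 134.2]
[548.1 308.1 134.2]
at [548.1 308.1 134.2] t 17.43 open 0.221 F [ 1.   0.5 -1.3] ff 29.8 q7 -1.03
shift [-0.1 -0.1  0.4] turn [ 0.   0.  -0.1]
124  -91 -89 -50 -11  -1   0  -8  -2   1   0   0  -1   0   0   1   0   6  25   1   0 |  174 170 107  38  24  25  37  20  15  14  15  17  18  22  23  20  41 163 254 255
125  -60 -56 -29  -9  -2   1  -1   1   0  -1   0   1  -1   0   1  -1  11  25   0   1 |  181 181 149  53  23  22  23  17  16  16  15  15  16  22  23  20  62 222 255 254
126   11   8  24  12  -1   0   1   0   0   0   1   1   0   1   1  -3  13  15   0   2 |  244 247 221  82  24  22  23  18  17  15  14  15  17  22  22  18  70 240 255 253
127    0   0   0  26   0   1   0   0   1   0   2  -1   1   1   1  -3  14  14   0   2 |  255 255 255 114  26  21  24  18  14  16  13  16  15  23  23  18  71 241 255 253
128    1   0   0  28   2   0   2   0   1   0   1   0   1   1   1  -3  18   0   0   2 |  254 255 255 128  25  20  22  17  14  15  15  15  15  23  20  16  89 255 255 253
129   16   0   0  26   0  -1   0   1   0   0   1   0   1  -1   0  -2  21   0 
[... 2177 characters left out ...]
 2   3   3   3 |  176 172 169 169 194 238 182 137  74  42  43 107 156 220 235 254 253 252 252 252
143  -88 -86 -85 -80 -25  29  32  30  31  35  33  29  32  32  31   0   1   3   3   3 |  175 171 166 164 158 171 178 160 127  99  93 129 166 164 169 255 254 252 252 252
144  -88 -85 -84 -79 -28  27  30  30  28  28  26  26  29  29  30   0   1   3   3   3 |  173 168 164 162 148 144 157 156 150 149 139 142 150 136 147 255 254 252 252 252
145  -87 -85 -87 -85 -32  24  29  28  29  29  28  27  26  26  29   0   0   2   3   3 |  172 169 168 170 153 139 143 150 151 155 149 145 136 124 145 255 255 253 252 252
expected band row if level, axis x 548: [[311.23533171 141.4967143 ]
 [311.29861816 132.28719414]]
```

View pics/c7.png

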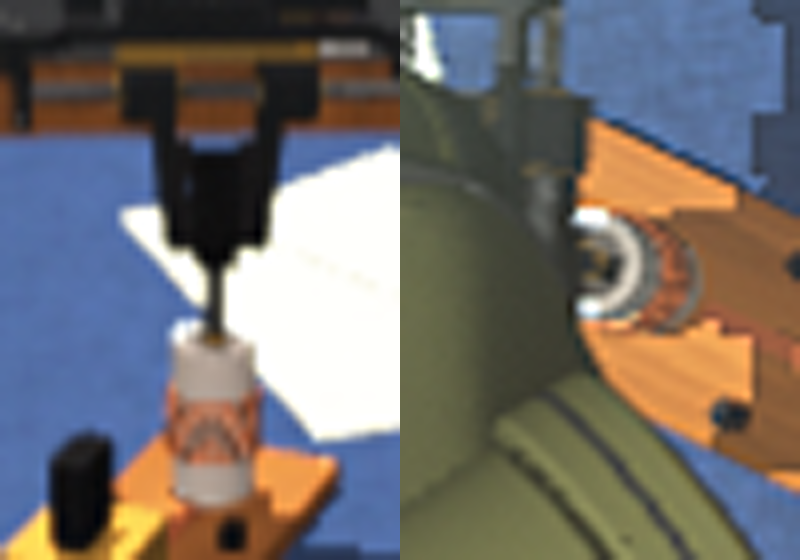

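The band shows at row 142 just inside the near rim (expected about 142), the stem column of 311.2 matches the tube axis, and the arm is still. Handing in.

```bash
python3 -c "
from h import *
print(finish_job())"
```

```text
the job is handed in; nothing more can be done
None
```

I handed the job in at about 17.4 s of the 72 s limit, with no verdict returned: the blade is home in the gap and released, and the rod is held still and upright, centred in the bore to within about 1 mm by camera, with its band level with the rim.

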